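# Wind the spice mill shut with its loose crank

### The job

The white ceramic spice mill has a removable crank, standing in the oak tray. Fit the crank onto the mill's square shaft until it is fully home (the square has free play and may stand at any angle, so feel for the fit instead of forcing it), wind it clockwise with a light hand until the mill is right up against its stop, then lift the crank off and stand it upright, hub down, back in the oak tray. Do not force the crank or the stop, and leave the tins, grinder, jar, spoon and ramekin where they are.

Things in the scene. Friction and masses are not known exactly. Their poses are not given: they have to be found in the camera images.
- mill: Hand mill, screwed down (fixed): white ceramic, 85 mm high, round steel foot 92 mm across; origin at the centre of its underside, z up. On top a dark steel burr ring (52 mm across, orange pointer) carries the upright square shaft.
- mill_seat (a point): Fixed point on the shaft's axis at the foot of the square, on the burr ring's top face, 85 mm above the mill's underside: here the crank hub's underside rests when fully home. The square starts here, and is 15 mm tall.
- shaft_tip (a point): Top of the shaft, on its axis, 22 mm above the seat (fixed point; its yaw is the mill's, not the square's). 14 mm square with a tapered round nose, 7 mm tall, 13.8 mm wide at its foot, 7 at its tip. The square's yaw is not given: it has play of 0.7 rad either way about the burr ring, held by slight friction (0.1 N m). A press of 3 to 5 N while twisting the crank slowly finds it.
- mill_burr (a joint): Angle of the burr ring, rad, growing clockwise from above: 0 open, 1.4 fully shut on its hard stop (pointer at the red mark). Starts at 0 to 0.5, stays where left. The crank first turns lightly (0.1 N m) through up to 1.4 rad of play; then the ring follows, at about 3 N at the knob (0.2 N m). 5 to 10 N at the knob is ample at the stop; over about 20 N forces it.
- crank: The whole crank; origin on the hub's axis at its underside, x towards the knob, z up. Steel hub 34 x 34 x 24 mm with a square socket 15.6 mm wide, 24 mm deep, open downward, sides parallel to x and y. Above it (24 to 30 mm up) a flat arm 16 mm wide, from 30 mm behind the axis to 85 mm ahead.
- crank_grip (a point): Centre of the crank's black grip boss (18 x 18 mm, 28 mm tall), on the hub's axis, 44 mm above the hub's underside. z up, x towards the knob, boss sides parallel to x and y. The crank (about 175 g) is loose and starts upright in the tray; nothing latches it, it simply lifts off.
- knob_mid (a point): Middle of the crank's red knob, an upright cylinder 18 mm across and 27 mm tall that spins freely on its pin, 70 mm from the hub's axis along the crank's x and 46.5 mm above the hub's underside.
- tray: The crank's shallow oak tray (fixed), 180 x 84 x 12 mm, walls 5 mm; origin at the centre of its underside, long side along x. Its inner floor lies 5 mm above its underside.
- tin0: Bystander: round steel tin with windowed lid, 64 mm across, 46 mm high, on the magnetic strip at the back.
- tin1: Bystander: a second such tin.
- tin2: Bystander: a third such tin.
- grinder: Bystander: white ceramic twist-top grinder, 58 mm across, 122 mm high.
- jar: Bystander: small glass jar with a latch, 66 mm across, 76 mm high.
- spoon: Bystander: charcoal plastic measuring spoon, 150 mm long, lying down.
- ramekin: Bystander: small white bowl, 80 mm across, 40 mm high.
There are look-alikes about, which are no part of the job. Leave any green or purple look-alike of the mill alone. Leave any pink look-alike of the crank alone.

How it is judged (in metres and radians):
On the way, in this order (a step that is already met when the one before it is completed fails the run):
1. the crank is fully home on the square shaft (distance between crank and mill_seat below 0.004 m and angle between crank's own z axis and vertical below 0.12 rad), for 0.2 s.
2. the crank, still home, has wound the mill to its stop (1.4 rad, within 0.08) (value of joint mill_burr above 1.32 rad and distance between crank and mill_seat below 0.007 m), for 0.1 s.
At the end, for the whole second after the job is handed in: The mill is wound shut (burr ring within 0.08 rad of its stop at 1.4), and the crank stands still and upright (within 0.12 rad), hub flat on the inner floor of the oak tray (value of joint mill_burr above 1.32 rad and z of crank in the frame of tray between 0.002 and 0.009 m and x of crank in the frame of tray between -0.07 and 0.07 m and y of crank in the frame of tray between -0.026 and 0.026 m and angle between crank's own z axis and vertical below 0.12 rad and linear speed of crank below 0.02 m/s); the robot touches nothing.
It fails at once if the crank is forced down on the shaft before it fits (over 40 N) (contact force between crank and mill above 40 N and z of crank in the frame of mill_seat above 0.008 m).
It fails at once if the crank is forced against the stop (contact force on the shaft over 300 N, about 20 N at the knob) (contact force between crank and mill above 300 N).
It fails at once if a bystander is moved by more than 20 mm (distance of any of tin0, tin1, tin2, grinder, jar, spoon, ramekin from where it was at the start of the episode above 0.02 m).
It also fails if it takes over 72 s, if anything falls off the work surface, if the arm or the gripper's body presses on something with over 40 N, if the wrist force passes 120 N, or if a joint passes its speed limit or range.

### The arm

A 6-joint arm with a two-finger parallel gripper is mounted at the origin on the work surface. World frame = base frame: x ahead of the robot, y to its left, z up, the work surface at z = 0. Lengths are in mm, angles in rad, forces in N, time in s.
With the tool pointing down it reaches from about 275 to 1000 mm from the base axis. Payload 8.4 kg.
Tool frame: the origin (TCP) lies at the very end of the fingers, on their centre line; the grasp point (between the pads) lies 19 mm behind it; z points along the fingers, y is the direction in which the jaws open and shut (so a half turn about z gives the same grasp; the last joint's range is limited). The gripper opens to 85 mm and grips with 20 to 120 N. Pads are 22 mm wide; open, the fingers measure 114 mm over their backs; the gripper's body (76 mm by 85 mm) begins 54 mm behind the grasp point. The pads swing forward as they close: fully open they stand 13 mm farther back than shut.
Start: joints at [-1.246, 0.353, 1.633, -0, 1.155, -0.002], TCP at [200.632, -591.924, 197.981] pointing down, gripper open.
Joint ranges: [-2.63, 2.63], [-0.92, 2.1], [0.06, 2.66], [-1.3, 4.44], [0, 2.69], [-3.02, 3.02]. Speed limits (rad/s): [2.22, 2.22, 2.79, 3.14, 3.14, 3.14].

### API

Orientations are given as [roll, pitch, yaw] about the fixed x, y, z axes, in that order (R = Rz(yaw) Ry(pitch) Rx(roll)).
In Python, from rig import sense, grab_frame, get_calibration, sign_off, boxes_of, trace gives the robot as it stands.
- The arm moves only by the tool servo_tool, never from a script. Its argument "rows" is a list of rows, each a list of 3 entries, a list of its own where there are three numbers: the finger opening in mm, from 0 to 85.4, then the shift along the tool's x, y, z in mm, then the turn, a rotation vector about the tool's x, y, z in degrees. A call has 1 to 8 rows; each row shifts and turns the commanded pose from where the row before left it, along the tool's axes as they then stand; what a row does not reach is not made up. A row lasts 1/8 s, in which the tool goes at most 62.5 mm and 10.7 degrees, less where a joint would pass 70% of its speed; a pose out of reach is approached as far as the arm can. A call is refused whole if a number of a shift passes 62.5 or a number of a turn 10.7, either way. A call with a gripper value outside its range is refused whole. The fingers move at their own pace and stop on an object; "force" is the grip in N (left out, the last holds). Time passes only in rows, so rows that do not move let the fingers close. It gives the time, the measured TCP pose, the force and the opening at its end, in the units of the state.
- sense(): the state, without advancing time (a new reading comes with each control period).
- grab_frame(name): name is "scene" or "top" or "wrist"; returns the picture (400x640x3 uint8, blue, green, red); there is no depth.
- get_calibration(name): a dict with "intrinsics" (3x3 intrinsics, pixels), "world_to_cam" (4x4, takes a point from world to camera coordinates). Camera axes: x right, y down, z forward; pixel columns grow to the right and rows downward; lengths in mm; the calibration is good to about 2 mm. A picture is of the moment at which its call begins: read the wrist's pose just before it. get_calibration takes no time and is no camera call; for the wrist camera it gives the pose at the moment of the call.
- sign_off(): hands the job in, once; it reports no verdict.
Trained networks look in the newest picture that a camera, given by its name, has taken for a name from the list of things; names that differ only in an ending like _2 or _b are one class to them, and where a whole thing is asked for, a point or a joint stands for the part that bears it (a point fixed in the world has none). Each returns a list of dicts, best first, with "conf" (0 to 1); they miss things now and then, are a little off and sometimes report something else, mostly with a low value. They report only what shows in the picture. A call takes as long as a camera call. They do not tell look-alikes from the thing itself.
- boxes_of(camera, thing): "centre" ([x, y, z] in mm, in the coordinates of the camera as it stood for that picture, good to about 4 mm: the middle of the surface that is visible of it).
- trace(camera, thing): "mask" (400x640 bool, what is visible of it).
The state is a dict: "clock": time; "qpos": joint angles; "qvel": joint speeds; "joint_efforts": joint torques, N m; "eef_pos": TCP position; "tcp_rot": TCP orientation; "contact_force": force on the tool from outside, world axes, zero at the start; "wrist_torque": the same for the moment, N m; "opening": opening from 0.0 (shut) to 1.0 (fully open).
Only numpy, scipy, OpenCV 4.12 (cv2) and the standard library are available. Lean on these libraries where they do the work, as an engineer would, in place of code of your own. Each camera call takes 0.05 s, during which the arm holds its last target. There are 200 camera calls.

## Working session

There is one attempt and no reset: what is moved stays moved. The work goes in short steps, Python scripts to look and compute and a tool call to move; the robot and the scene stay as the last step left them, time stands still between calls to the robot, and variables do not carry over. Pictures are saved under pics/ and viewed, about 8 in all and at most 12, crops included, and the job is handed in when it is done.

Besides the shell and the picture viewer there is one more tool, called after ">>>" by a JSON object that holds its "name" and its "arguments", one argument or row to a line. servo_tool: Moves the arm, as the interface text tells. Its arguments: {"type":"object","properties":{"rows":{"type":"array","items":{"type":"array"}},"force":{"type":"number"}},"required":["rows"]}

```bash
mkdir -p pics; ls; python3 - <<'E'
from rig import *
import cv2,numpy as np
s=sense();print(s)
a=grab_frame("scene");b=grab_frame("top")
cv2.imwrite("pics/a.png",np.vstack([a,b])[:, :] if 0 else a);cv2.imwrite("pics/b.png",b)
for c in("scene","top"):
  K=get_calibration(c);W=np.array(K["world_to_cam"]);print(c,K["intrinsics"])
  Wi=np.linalg.inv(W)
  for t in("mill","crank","tray","knob_mid","crank_grip"):
    for d in boxes_of(c,t)[:4]:
      p=np.array(d["centre"]);w=Wi@np.r_[p,1];q=np.array(K["intrinsics"])@p
      print(c,t,round(d["conf"],2),w[:3].round(0),(q[:2]/q[2]).round(0))
E
```

```text
pics
{'clock': 0.0, 'qpos': array([-1.24637863e+00,  3.53689940e-01,  1.63411724e+00, -5.30807894e-05,
        1.15517943e+00, -2.36489438e-03]), 'qvel': array([-0.0004081 , -0.00073099,  0.0003703 ,  0.00019646, -0.00163277,
        0.00051966]), 'joint_efforts': array([-3.79795732e-03, -6.05252981e+01, -3.42067587e+01, -1.77657371e-04,
        9.45191598e-03,  2.04284657e-05]), 'eef_pos': array([ 200.46497102, -591.4421666 ,  197.24283306]), 'tcp_rot': array([-3.14019859e+00,  4.52352867e-05,  3.26804084e-01]), 'contact_force': array([-0.36769769,  0.08741453,  0.32806287]), 'wrist_torque': array([ 0.03919284,  0.01829514, -0.01130019]), 'opening': 1.000248730987446}
scene [[370.06248064   0.         322.61175972]
 [  0.         370.06248064 198.2864294 ]
 [  0.           0.           1.        ]]
scene mill 0.87 [ 553. -197.   62.] [256. 229.]
scene mill 0.86 [ 406. -122.   53.] [262. 188.]
scene mill 0.68 [ 693. -160.   71.] [297. 261.]
scene crank 0.93 [522. 155.  36.] [369. 185.]
scene crank 0.62 [540. 337.  30.] [421. 171.]
scene crank 0.6 [349. 155.  29.] [337. 157.]
scene tr
[... 465 characters left out ...]
  319.64183048]
 [  0.         403.93071543 202.61000712]
 [  0.           0.           1.        ]]
top mill 0.85 [ 383. -102.   80.] [350. 271.]
top mill 0.79 [ 664. -142.   83.] [362. 177.]
top mill 0.74 [ 535. -184.   88.] [377. 220.]
top mill 0.64 [ 527. -180.   83.] [376. 222.]
top crank 0.72 [523. 161.  34.] [264. 224.]
top crank 0.6 [337. 170.  35.] [260. 285.]
top crank 0.57 [525. 351.  31.] [203. 224.]
top tray 0.91 [535. 163.   3.] [265. 221.]
top knob_mid 0.68 [ 529. -178.   79.] [375. 222.]
top knob_mid 0.4 [501. 404.  59.] [183. 231.]
top crank_grip 0.69 [517. 163.  33.] [263. 226.]
top crank_grip 0.64 [338. 166.  29.] [262. 284.]
top crank_grip 0.6 [529. 349.  31.] [204. 222.]
```

```bash
python3 - <<'E'
import cv2,numpy as np
a=cv2.imread("pics/a.png");b=cv2.imread("pics/b.png")
c=cv2.resize(b[150:330,170:410],None,fx=3.3,fy=3.3,interpolation=cv2.INTER_CUBIC)
cv2.imwrite("pics/b2.png",c)
E
```

```text
(no output)
```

View pics/a.png

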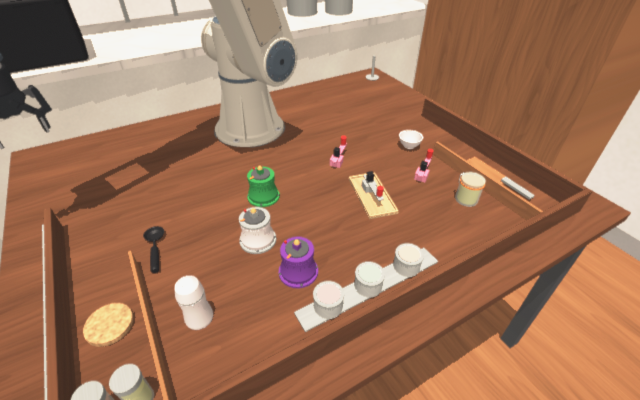

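View pics/b2.png

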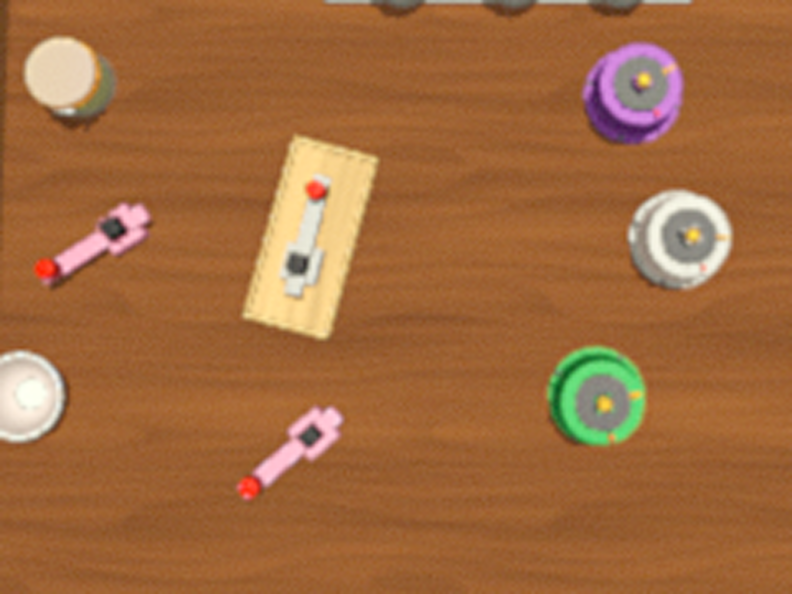

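The scene shows the following:
- **Cranks:** two pink ones at (337,157) and (421,171), and the steel one in the tray at (369,185), which I choose.
- **Mills:** green at (262,188), purple at (297,261), and white at (256,229), which I choose.

In the top crop, the boss top is at (298,265), the knob at (316,189) and the shaft tip at (693,235).

```bash
cat > h.py <<'E'
from rig import *
import cv2,numpy as np
def ray(cam,uv,z,cal=None):
    k=cal or get_calibration(cam);K=np.array(k["intrinsics"]);W=np.array(k["world_to_cam"])
    R,t=W[:3,:3],W[:3,3];o=-R.T@t;d=R.T@np.linalg.inv(K)@np.r_[uv,1]
    return o+d*(z-o[2])/d[2]
def proj(cam,p,cal=None):
    k=cal or get_calibration(cam);q=np.array(k["intrinsics"])@(np.array(k["world_to_cam"])@np.r_[p,1])[:3];return q[:2]/q[2]
E
python3 - <<'E'
from h import *
f=lambda u,v:(170+u/3.3,150+v/3.3)
B=ray("top",f(298,265),63);N=ray("top",f(316,189),65);S=ray("top",f(693,235),107)
print(B,N,np.linalg.norm((N-B)[:2]),np.arctan2(*(N-B)[1::-1]),S)
for c in [(297,137),(377,158),(328,338),(244,318)]:print(ray("top",f(*c),12))
W=np.array(get_calibration("wrist")["world_to_cam"]);print(np.linalg.inv(W).round(2));print(proj("scene",S),proj("scene",B),proj("scene",N))
E
```

```text
[503.43529604 168.025204    63.        ] [573.60168482 152.01733109  65.        ] 71.96925808776584 -0.22430265267221475 [ 529.34048597 -190.15686521  107.        ]
[628.24529332 178.01981322  12.        ]
[607.83414193 100.35573508  12.        ]
[434.85874622 145.79290272  12.        ]
[453.85110457 226.39199129  12.        ]
[[ 3.2000e-01 -9.1000e-01 -2.7000e-01  2.6951e+02]
 [-9.5000e-01 -3.1000e-01 -9.0000e-02 -5.6895e+02]
 [-0.0000e+00  2.8000e-01 -9.6000e-01  3.7452e+02]
 [ 0.0000e+00  0.0000e+00  0.0000e+00  1.0000e+00]]
[253.15237702 208.47074269] [369.39484061 172.33001173] [379.76776131 187.10151925]
```

>>> {"name": "servo_tool", "arguments": {
  "rows": [
    [85,[51,-34,0],[0,0,0]],
    [85,[51,-34,0],[0,0,0]],
    [85,[51,-34,0],[0,0,0]],
    [85,[51,-34,0],[0,0,0]],
    [85,[51,-34,0],[0,0,0]],
    [85,[51,-34,0],[0,0,0]],
    [85,[51,-34,0],[0,0,0]],
    [85,[51,-34,0],[0,0,0]]
  ]
}}

```text
clock: 1.6
eef_pos: [500.9, -201.7, 198.3]
tcp_rot: [3.141, -0.001, 0.327]
contact_force: [-0.1, -1.0, -0.1]
opening: 0.999
```

```bash
python3 - <<'E'
from h import *
s=sense();k=get_calibration("wrist");a=grab_frame("wrist");print(s["eef_pos"],s["tcp_rot"],s["clock"])
np.save("kmill.npy",k,allow_pickle=True);cv2.imwrite("pics/w1.png",a)
print(proj("wrist",[529.3,-190.2,107],k))
E
```

```text
[ 500.90262033 -201.69318701  198.32455314] [ 3.14092507e+00 -5.83347125e-04  3.26846954e-01] 1.6
[316.55488983 158.23313446]
```

View pics/w1.png

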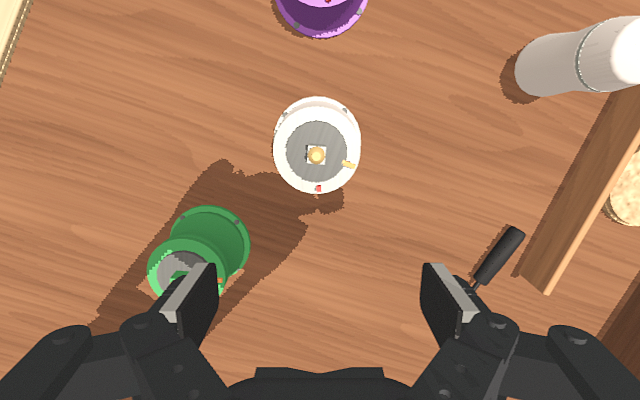

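```bash
python3 - <<'E'
from h import *
a=cv2.imread("pics/w1.png");cv2.imwrite("pics/w1c.png",cv2.resize(a[95:200,265:370],None,fx=5.7,fy=5.7,interpolation=cv2.INTER_CUBIC))
E
```

```text
(no output)
```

View pics/w1c.png

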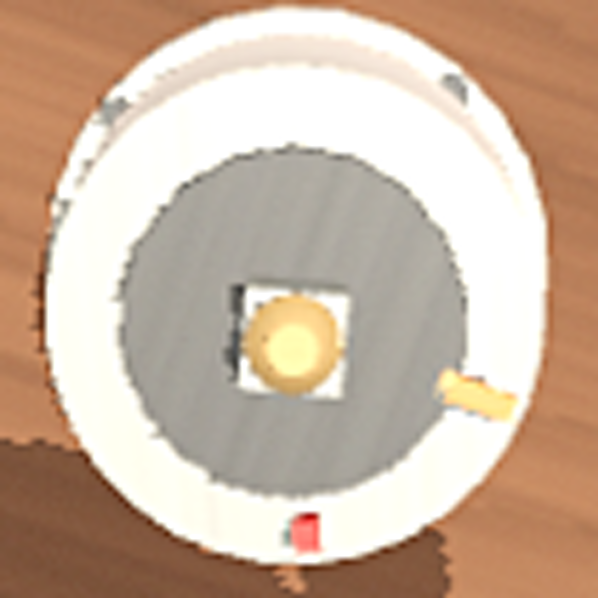

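The white mill's square top has corners at about crop (247,284), (352,293), (343,398) and (238,390), so it is turned about 5°. The nose is at (293,342). The pointer at (480,394) has about 65° to go to the red mark.

```bash
python3 - <<'E'
from h import *
k=np.load("kmill.npy",allow_pickle=True).item()
f=lambda u,v:(265+(u+.5)/5.7-.5,95+(v+.5)/5.7-.5)
c=np.array([ray("wrist",f(*p),100,k) for p in [(247,284),(352,293),(343,398),(238,390)]])
print(c.round(1),c.mean(0),ray("wrist",f(293,342),107,k),ray("wrist",f(293,320),85,k))
e=c[1]-c[0];e2=c[2]-c[3];print(np.linalg.norm(e),[np.arctan2(v[1],v[0]) for v in (e,e2,c[3]-c[0],c[2]-c[1])])
E
```

```text
[[ 536.4 -180.6  100. ]
 [ 539.9 -194.7  100. ]
 [ 525.6 -198.3  100. ]
 [ 522.  -184.   100. ]] [ 530.99684477 -189.39808763  100.        ] [ 531.84890887 -188.88157908  107.        ] [ 531.80836229 -188.69486745   85.        ]
14.601245973680738 [np.float64(-1.3293101321719178), np.float64(-1.3210420752906706), np.float64(-2.9096066284676567), np.float64(-2.8952834984788685)]
```

>>> {"name": "servo_tool", "arguments": {
  "rows": [
    [85,[24.3,-55.7,0],[0,0,0]],
    [85,[24.3,-55.7,0],[0,0,0]],
    [85,[24.3,-55.7,0],[0,0,0]],
    [85,[24.3,-55.7,0],[0,0,0]],
    [85,[24.3,-55.7,0],[0,0,0]],
    [85,[24.3,-55.7,0],[0,0,0]],
    [60,[0,0,0],[0,0,-10.6]],
    [60,[0,0,0],[0,0,-10.6]]
  ]
}}

```text
clock: 2.65
eef_pos: [530.4, 161.0, 197.9]
tcp_rot: [-3.142, 0.0, 0.705]
contact_force: [0.0, -0.2, -1.5]
opening: 0.702
```

>>> {"name": "servo_tool", "arguments": {
  "rows": [
    [60,[0,0,0],[0,0,-10.6]],
    [60,[0,0,0],[0,0,-10.6]],
    [60,[0,0,0],[0,0,-10.6]],
    [60,[0,0,0],[0,0,-10.6]],
    [60,[0,0,0],[0,0,-10.6]],
    [60,[0,0,0],[0,0,-10.6]],
    [60,[0,0,0],[0,0,-10.6]],
    [60,[0,0,0],[0,0,-10.6]]
  ]
}}

```text
clock: 3.65
eef_pos: [530.6, 159.9, 198.1]
tcp_rot: [3.141, 0.0, 2.183]
contact_force: [0.1, -0.3, 0.5]
opening: 0.706
```

>>> {"name": "servo_tool", "arguments": {
  "rows": [
    [60,[0,0,0],[0,0,-10.6]],
    [60,[0,0,0],[0,0,-10.6]],
    [60,[0,0,0],[0,0,-10.6]],
    [60,[0,0,0],[0,0,-10.6]]
  ]
}}

```text
clock: 4.15
eef_pos: [530.5, 159.9, 198.1]
tcp_rot: [3.142, 0.0, 2.923]
contact_force: [0.3, -0.7, -0.1]
opening: 0.702
```

```bash
python3 - <<'E'
from h import *
s=sense();k=get_calibration("wrist");a=grab_frame("wrist");print(s["eef_pos"],s["tcp_rot"],s["clock"],s["qpos"])
np.save("kcrank.npy",k,allow_pickle=True);cv2.imwrite("pics/w2f.png",a)
p=proj("wrist",[503.4,168,63],k);print(p);u,v=int(p[0])-75,int(p[1])-75;print(u,v)
cv2.imwrite("pics/w2.png",cv2.resize(a[max(v,0):v+150,u:u+150],None,fx=4,fy=4,interpolation=cv2.INTER_CUBIC))
E
```

```text
[530.54298434 159.91493361 198.08675315] [3.14150793e+00 1.28109234e-04 2.92302703e+00] 4.15 [ 2.90041851e-01  2.43104757e-01  1.78636299e+00  1.29588916e-05
  1.11197175e+00 -1.06219459e+00]
[320.95130888 152.64575719]
245 77
```

View pics/w2.png

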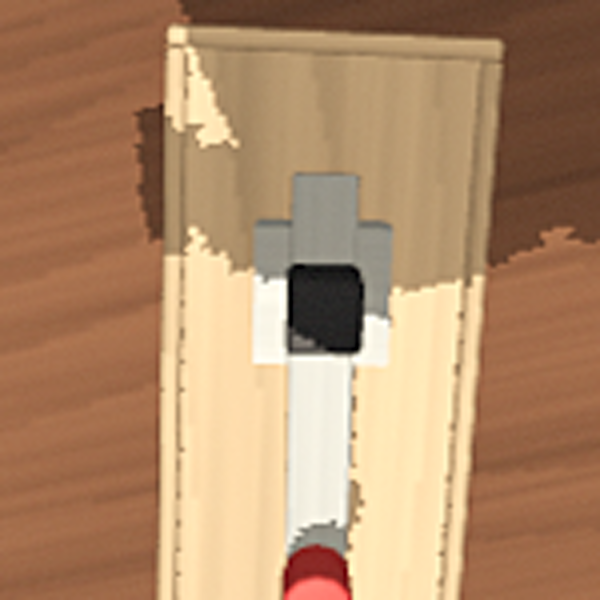

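```bash
python3 - <<'E'
from h import *
k=np.load("kcrank.npy",allow_pickle=True).item()
f=lambda p:(245+(p[0]+.5)/4-.5,77+(p[1]+.5)/4-.5)
r=lambda p,z:ray("wrist",f(p),z,k)[:2]
b=r((325,172),35);c=r((319.5,535),35);d=(c-b)/np.linalg.norm(c-b);print("yaw",np.arctan2(d[1],d[0]),"axis via arm end",b+30*d)
h1=r((254,221),29);h2=r((391,221),29);print("hubw",np.linalg.norm(h1-h2),"axis via hub",(h1+h2)/2+17*d)
t=r((290,264),63);u=r((363,264),63);print("bossw",np.linalg.norm(t-u),"axis via boss",(t+u)/2+9*d)
T=[r(p,12) for p in((170,27),(503,42))];print("tray end",T,np.arctan2(*(T[1]-T[0])[::-1])+np.pi/2,(T[0]+T[1])/2+90*d)
E
```

```text
yaw -0.22898267918657608 axis via arm end [506.73209915 171.92359348]
hubw 33.6438723413221 axis via hub [505.67595721 171.85803412]
bossw 16.304655986552106 axis via boss [504.46516479 172.50647334]
tray end [array([436.15766854, 148.85524528]), array([457.57799755, 228.83400221])] 2.879908927485189 [534.51863661 168.41580503]
```

>>> {"name": "servo_tool", "arguments": {
  "rows": [
    [60,[13.5,3.2,20],[0,0,0.6]],
    [60,[13.5,3.2,30],[0,0,0]],
    [60,[0,0,40],[0,0,0]],
    [60,[0,0,35],[0,0,0]],
    [60,[0,0,20],[0,0,0]],
    [60,[0,0,10],[0,0,0]],
    [60,[0,0,10],[0,0,0]],
    [60,[0,0,0],[0,0,0]]
  ],
  "force": 60
}}

```text
clock: 5.2
eef_pos: [505.7, 172.3, 32.9]
tcp_rot: [-3.142, -0.0, 2.906]
contact_force: [0.5, -0.1, 0.8]
opening: 0.706
```

>>> {"name": "servo_tool", "arguments": {
  "rows": [
    [30,[0,0,0],[0,0,0]],
    [10,[0,0,0],[0,0,0]],
    [10,[0,0,0],[0,0,0]],
    [10,[0,0,0],[0,0,0]],
    [10,[0,0,0],[0,0,0]],
    [10,[0,0,0],[0,0,0]]
  ],
  "force": 60
}}

```text
clock: 5.95
eef_pos: [505.7, 172.4, 33.0]
tcp_rot: [3.142, -0.0, 2.906]
contact_force: [0.2, 0.4, -0.1]
opening: 0.122
```

```bash
python3 - <<'E'
from h import *
a=grab_frame("wrist");b=grab_frame("scene")
p=proj("scene",[505,172,40]).astype(int)
c=cv2.resize(b[p[1]-40:p[1]+40,p[0]-40:p[0]+40],(400,400),interpolation=cv2.INTER_CUBIC)
w=cv2.resize(a[150:400,195:445],(400,400));cv2.imwrite("pics/g.png",np.hstack([w,c]))
E
```

```text
(no output)
```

View pics/g.png

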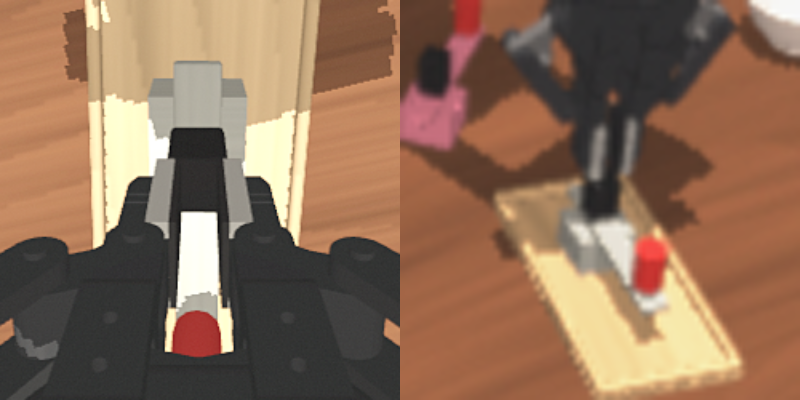

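>>> {"name": "servo_tool", "arguments": {
  "rows": [
    [0,[0,0,0],[0,0,0]],
    [0,[0,0,0],[0,0,0]],
    [0,[0,0,0],[0,0,0]],
    [0,[0,0,0],[0,0,0]]
  ],
  "force": 60
}}

```text
clock: 6.55
eef_pos: [505.7, 172.3, 33.0]
tcp_rot: [-3.142, -0.0, 2.906]
contact_force: [-0.7, -0.3, -0.1]
opening: -0.001
```

```bash
python3 - <<'E'
from h import *
k=get_calibration("wrist");s=sense();print(s["opening"])
d=np.array([np.cos(-.229),np.sin(-.229),0]);n=np.array([-d[1],d[0],0])
for a,b,z in[(-9,-9,63),(-9,9,63),(9,-9,63),(9,9,63),(-30,0,35),(-17,17,29),(-17,-17,29)]:
  p=proj("wrist",np.array([505.7,172.4,z])+a*d+b*n,k);print(a,b,z,((p-[195,150])*1.6).round(0))
E
```

```text
-0.0005486245298229482
-9 -9 63 [167. 153.]
-9 9 63 [230. 152.]
9 -9 63 [168. 209.]
9 9 63 [229. 208.]
-30 0 35 [198.  58.]
-17 17 29 [248.  91.]
-17 -17 29 [148.  91.]
```

```bash
python3 - <<'E'
from h import *
a=grab_frame("wrist");b=grab_frame("scene")
p=proj("scene",[505,172,40]).astype(int);u,v=p[0]-30,p[1]-40
c=cv2.resize(b[v:v+60,u:u+60],(400,400),interpolation=cv2.INTER_CUBIC)
for z in(33,63,90):
  q=(proj("scene",[505.7,172.3,z])-[u,v]+.5)*400/60;cv2.circle(c,tuple(int(i) for i in q),4,(0,255,0),1)
w=cv2.resize(a[150:400,195:445],(400,400));cv2.imwrite("pics/g2.png",np.hstack([w,c]))
E
```

```text
(no output)
```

View pics/g2.png

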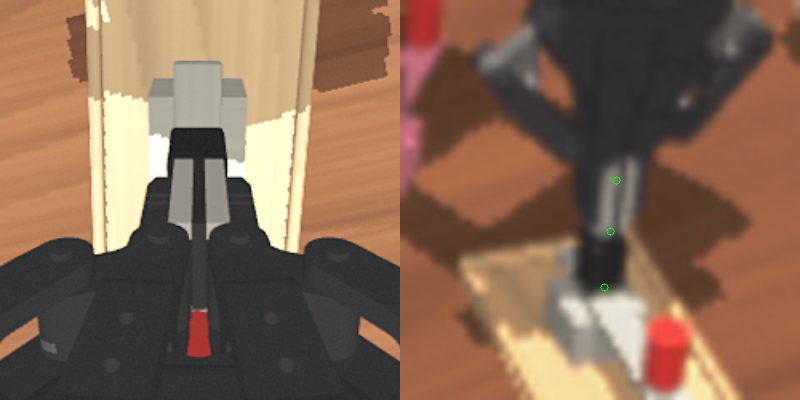

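```bash
python3 - <<'E'
from h import *
k=np.load("kmill.npy",allow_pickle=True).item()
t=np.array([500.9,-201.7,198.3]);y=np.array([np.sin(.327),-np.cos(.327),0]);x=np.array([np.cos(.327),np.sin(.327),0])
for z in(0,13,30,43,60):print(z,[proj("wrist",t+s*42.7*y+11*x+[0,0,z],k).round(0) for s in(1,-1)])
k=get_calibration("wrist");s=sense();t=s["eef_pos"];yw=s["tcp_rot"][2];x=np.array([np.cos(yw),np.sin(yw),0])
for z in(0,13,28,40):print(z,((proj("wrist",t+11*x+[0,0,z],k)-[195,150])*1.6).round(0))
print(s["contact_force"],s["joint_efforts"],s["eef_pos"])
E
```

```text
0 [array([398., 221.]), array([240., 221.])]
13 [array([403., 229.]), array([234., 229.])]
30 [array([412., 242.]), array([225., 242.])]
43 [array([420., 254.]), array([217., 254.])]
60 [array([433., 273.]), array([204., 274.])]
0 [198. 112.]
13 [198. 125.]
28 [198. 143.]
40 [198. 160.]
[-0.43090402  0.21454317  0.1644927 ] [ 2.17602697e-03 -5.55378270e+01 -2.36089236e+01 -1.35278065e-04
  1.23041700e-03  6.92142953e-05] [505.71329344 172.35353579  32.98697952]
```

The wrist and scene views agree. The pads shut just above the boss top, about 30 mm higher than the reported TCP implies. So the real fingertips lie roughly 30 mm behind the reported TCP. I'll reopen, go about 25 mm lower and watch the contact force.

>>> {"name": "servo_tool", "arguments": {
  "rows": [
    [45,[0,0,0],[0,0,0]],
    [45,[0,0,0],[0,0,0]],
    [45,[0,0,0],[0,0,0]],
    [45,[0,0,9],[0,0,-0.4]],
    [45,[0,0,8],[0,0,0]],
    [45,[0,0,8],[0,0,0]],
    [45,[0,0,0],[0,0,0]]
  ],
  "force": 60
}}

```text
clock: 7.52
eef_pos: [505.0, 172.1, 7.0]
tcp_rot: [-3.141, -0.001, 2.913]
contact_force: [-0.2, -0.7, -0.8]
opening: 0.526
```

>>> {"name": "servo_tool", "arguments": {
  "rows": [
    [20,[0,0,0],[0,0,0]],
    [5,[0,0,0],[0,0,0]],
    [5,[0,0,0],[0,0,0]],
    [5,[0,0,0],[0,0,0]],
    [5,[0,0,0],[0,0,0]]
  ],
  "force": 60
}}

```text
clock: 8.15
eef_pos: [505.9, 172.5, 8.3]
tcp_rot: [3.141, 0.0, 2.913]
contact_force: [-1.2, -0.1, 3.5]
opening: 0.198
```

>>> {"name": "servo_tool", "arguments": {
  "rows": [
    [5,[0,0,-15],[0,0,0]],
    [5,[0,0,-35],[0,0,0]],
    [5,[0,0,-50],[0,0,0]],
    [5,[0,0,-50],[0,0,0]],
    [5,[0,0,0],[0,0,0]]
  ]
}}

```text
clock: 8.78
eef_pos: [508.3, 173.2, 162.6]
tcp_rot: [3.138, 0.007, 2.913]
contact_force: [-0.3, 0.3, -2.0]
opening: 0.2
```

>>> {"name": "servo_tool", "arguments": {
  "rows": [
    [5,[-7.4,-24,0],[0,0,0]],
    [5,[-16,-52,0],[0,0,0]],
    [5,[-16,-52,0],[0,0,0]],
    [5,[-16,-52,0],[0,0,0]],
    [5,[-16,-52,0],[0,0,0]],
    [5,[-16,-52,0],[0,0,0]],
    [5,[-13,-42,0],[0,0,-10]],
    [5,[-7,-20.2,0],[0,0,-10]]
  ]
}}

```text
clock: 9.78
eef_pos: [534.4, -190.6, 156.8]
tcp_rot: [3.141, -0.002, -3.017]
contact_force: [-0.1, 0.6, -1.8]
opening: 0.196
```

>>> {"name": "servo_tool", "arguments": {
  "rows": [
    [5,[0,0,0],[0,0,-7]],
    [5,[0,0,0],[0,0,0]],
    [5,[0,0,0],[0,0,0]]
  ]
}}

```text
clock: 10.15
eef_pos: [535.1, -188.0, 157.4]
tcp_rot: [3.141, -0.001, -2.901]
contact_force: [-0.5, 0.4, -2.2]
opening: 0.194
```

>>> {"name": "servo_tool", "arguments": {
  "rows": [
    [5,[3.8,-0.2,15],[0,0,0]],
    [5,[0,0,16],[0,0,0]],
    [5,[0,0,8],[0,0,0]],
    [5,[0,0,0],[0,0,0]],
    [5,[0,0,0],[0,0,0]]
  ]
}}

```text
clock: 10.78
eef_pos: [532.3, -189.6, 119.2]
tcp_rot: [-3.141, 0.0, -2.899]
contact_force: [-0.5, 0.3, -1.4]
opening: 0.195
```

```bash
python3 - <<'E'
from h import *
s=sense();print(s["eef_pos"],s["wrist_torque"],s["contact_force"])
a=grab_frame("wrist");b=grab_frame("scene");t=grab_frame("top")
w=cv2.resize(a[60:310,195:445],(400,400));o=[]
for im,n in((b,"scene"),(t,"top")):
  u,v=(proj(n,[531.5,-189,105]).astype(int)-25)
  c=cv2.resize(im[v:v+50,u:u+50],(400,400),interpolation=cv2.INTER_CUBIC)
  for z in(85,107,117):
    q=(proj(n,[531.5,-189.1,z])-[u,v]+.5)*8;cv2.circle(c,tuple(int(i) for i in q),3,(0,255,0),1)
  o.append(cv2.resize(c,(300,300)))
cv2.imwrite("pics/m.png",np.hstack([cv2.resize(w,(500,600)),np.vstack(o)]))
E
```

```text
[ 532.31848148 -189.63411914  119.15238865] [-0.03314363  0.04008672  0.02699926] [-0.46732285  0.32656342 -1.38907709]
```

View pics/m.png

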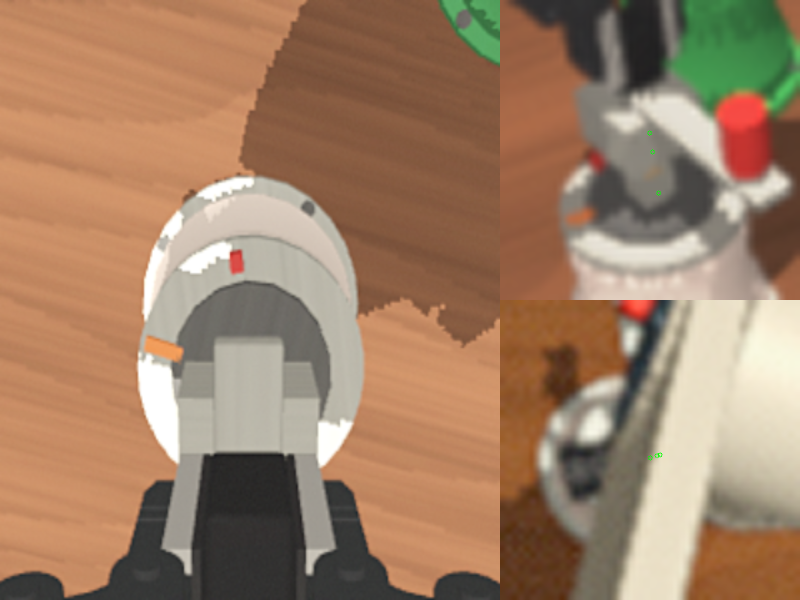

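```bash
python3 - <<'E'
from h import *
k=get_calibration("wrist");f=lambda u,v:(195+u*.5,60+v*250/600)
x=-np.array([np.cos(-2.899),np.sin(-2.899)])
# visible rear-face edges: arm back top edge row ~338 ; hub rear top edge row ~398 or 362
s=sense();print(s["eef_pos"])
for n,u,v,z,o in(("arm",249,338,145.9,30),("armbot",249,338,139.9,30),("hubtop",249.5,398,139.9,17),("hubbot",249.5,362,115.9,17),("ring",252,360,85,0)):
  p=ray("wrist",f(u,v),z,k)[:2];print(n,p+o*x)
for z,o,l in((145.9,-30,0),(139.9,-17,17),(115.9,-17,17)):
  q=proj("wrist",np.r_[s["eef_pos"][:2]+o*x,z],k);print(z,(q-[195,60])*[2,2.4])
E
```

```text
[ 532.3960654  -189.67557372  119.4663999 ]
arm [ 533.15668146 -189.38542702]
armbot [ 534.81887141 -188.9581902 ]
hubtop [ 534.28622395 -188.96136129]
hubbot [ 534.33456691 -188.87135447]
ring [ 526.59919956 -189.85525166]
145.9 [248.56270211 333.86615953]
139.9 [248.50482082 388.53003945]
115.9 [248.34856808 353.29036432]
```

>>> {"name": "servo_tool", "arguments": {
  "rows": [
    [5,[1.7,0,3],[0,0,0]],
    [5,[0,0,3],[0,0,0]],
    [5,[0,0,3],[0,0,0]],
    [5,[0,0,3],[0,0,0]],
    [5,[0,0,0],[0,0,0]]
  ]
}}

```text
clock: 11.55
eef_pos: [530.2, -189.9, 106.6]
tcp_rot: [3.141, -0.0, -2.899]
contact_force: [1.1, 0.1, -1.2]
opening: 0.197
```

>>> {"name": "servo_tool", "arguments": {
  "rows": [
    [5,[0,0,2],[0,0,0]],
    [5,[0,0,2],[0,0,0]],
    [5,[0,0,0],[0,0,0]]
  ]
}}

```text
clock: 11.92
eef_pos: [530.2, -189.9, 102.8]
tcp_rot: [3.141, -0.0, -2.899]
contact_force: [-0.6, 0.2, -2.0]
opening: 0.198
```

>>> {"name": "servo_tool", "arguments": {
  "rows": [
    [5,[0,0,1.5],[0,0,0]],
    [5,[0,0,1.5],[0,0,0]],
    [5,[0,0,0],[0,0,0]]
  ]
}}

```text
clock: 12.3
eef_pos: [530.2, -189.9, 99.8]
tcp_rot: [3.141, -0.0, -2.899]
contact_force: [-0.4, 0.7, -2.1]
opening: 0.197
```

>>> {"name": "servo_tool", "arguments": {
  "rows": [
    [5,[0,0,1.5],[0,0,0]],
    [5,[0,0,1.5],[0,0,0]],
    [5,[0,0,0],[0,0,0]]
  ]
}}

```text
clock: 12.68
eef_pos: [530.3, -189.9, 96.8]
tcp_rot: [3.141, -0.0, -2.899]
contact_force: [-0.4, 1.3, -2.4]
opening: 0.197
```

>>> {"name": "servo_tool", "arguments": {
  "rows": [
    [5,[0,0,1.5],[0,0,0]],
    [5,[0,0,1.5],[0,0,0]],
    [5,[0,0,1.5],[0,0,0]],
    [5,[0,0,1.5],[0,0,0]],
    [5,[0,0,0],[0,0,0]]
  ]
}}

```text
clock: 13.3
eef_pos: [530.3, -189.9, 90.8]
tcp_rot: [3.141, -0.0, -2.899]
contact_force: [-0.6, 1.8, -2.9]
opening: 0.195
```

>>> {"name": "servo_tool", "arguments": {
  "rows": [
    [5,[0,0,0.8],[0,0,0]],
    [5,[0,0,0.8],[0,0,0]],
    [5,[0,0,0],[0,0,0]]
  ]
}}

```text
clock: 13.68
eef_pos: [530.3, -189.9, 89.3]
tcp_rot: [3.142, -0.0, -2.899]
contact_force: [0.4, 1.9, -2.3]
opening: 0.198
```

>>> {"name": "servo_tool", "arguments": {
  "rows": [
    [5,[0,0,0.7],[0,0,0]],
    [5,[0,0,0.7],[0,0,0]],
    [5,[0,0,0],[0,0,0]]
  ]
}}

```text
clock: 14.05
eef_pos: [530.4, -190.0, 88.2]
tcp_rot: [-3.142, 0.0, -2.899]
contact_force: [-1.7, 2.5, 2.5]
opening: 0.198
```

```bash
python3 - <<'E'
from h import *
s=sense();print(s["eef_pos"],s["wrist_torque"],s["contact_force"],s["qpos"])
E
```

```text
[ 530.40078869 -189.98698957   88.21908053] [0.54438583 0.36028605 0.01688654] [-1.65116584  2.52235921  2.48296562] [-3.46628678e-01  3.88251795e-01  1.86052730e+00  1.80599255e-05
  8.92695316e-01 -2.16047771e+00]
```

Home: the force rose by about 4.5 N exactly at TCP z 88.2. Now I'll centre slightly, hold, then wind clockwise (tool +z).

>>> {"name": "servo_tool", "arguments": {
  "rows": [
    [5,[0.2,0.4,0],[0,0,0]],
    [5,[0,0,0],[0,0,0]],
    [5,[0,0.1,0],[0,0,5]],
    [5,[0,0.1,0],[0,0,6]],
    [5,[0,0.1,0],[0,0,6]],
    [5,[0,0,0],[0,0,0]]
  ]
}}

```text
clock: 14.8
eef_pos: [529.6, -189.1, 88.2]
tcp_rot: [3.141, -0.001, 3.086]
contact_force: [-2.7, 2.9, 6.8]
opening: 0.197
```

```bash
cat > st.py <<'E'
from h import *
s=sense();print(s["clock"],s["eef_pos"].round(1),s["tcp_rot"].round(3),"T",s["wrist_torque"].round(2),"F",s["contact_force"].round(1),s["opening"].round(3))
E
python3 st.py
```

```text
Traceback (most recent call last):
  File "st.py", line 2, in <module>
    s=sense();print(s["clock"],s["eef_pos"].round(1),s["tcp_rot"].round(3),"T",s["wrist_torque"].round(2),"F",s["contact_force"].round(1),s["opening"].round(3))
                                                                                                                                          ^^^^^^^^^^^^^^^^^^
AttributeError: 'float' object has no attribute 'round'
```

```bash
sed -i 's/s\["opening"\].round(3)/s["opening"]/' st.py; python3 st.py
```

```text
14.8 [ 529.6 -189.1   88.2] [ 3.141e+00 -1.000e-03  3.086e+00] T [ 0.66  0.51 -0.01] F [-2.7  2.9  6.8] 0.19721191130142673
```

>>> {"name": "servo_tool", "arguments": {
  "rows": [
    [5,[0.3,0.3,-0.2],[0,0,6]],
    [5,[0,0.1,0],[0,0,6]],
    [5,[0,0.1,0],[0,0,6]],
    [5,[0,0,0],[0,0,0]]
  ]
}}

```text
clock: 15.3
eef_pos: [529.8, -188.7, 88.2]
tcp_rot: [3.141, -0.0, 2.774]
contact_force: [-1.3, 2.1, 2.7]
opening: 0.196
```

```bash
python3 st.py
```

```text
15.3 [ 529.8 -188.7   88.2] [ 3.141 -0.     2.774] T [0.47 0.16 0.06] F [-1.3  2.1  2.7] 0.19581962351503823
```

>>> {"name": "servo_tool", "arguments": {
  "rows": [
    [5,[0,0.2,0],[0,0,7]],
    [5,[0,0.2,0],[0,0,7]],
    [5,[0,0.2,0],[0,0,7]],
    [5,[0,0.1,0],[0,0,7]],
    [5,[0,0,0],[0,0,0]]
  ]
}}

```text
clock: 15.92
eef_pos: [530.2, -188.3, 88.2]
tcp_rot: [3.142, 0.0, 2.288]
contact_force: [-0.3, 1.2, 2.2]
opening: 0.204
```

```bash
python3 st.py
```

```text
15.925 [ 530.2 -188.3   88.2] [3.142 0.    2.288] T [0.34 0.17 0.01] F [-0.3  1.2  2.2] 0.20396654953237825
```

>>> {"name": "servo_tool", "arguments": {
  "rows": [
    [5,[0,0,0],[0,0,0]],
    [5,[0,0.1,0],[0,0,6]],
    [5,[0,0.1,0],[0,0,6]],
    [5,[0,0.1,0],[0,0,6]],
    [5,[0,0.1,0],[0,0,6]],
    [5,[0,0,0],[0,0,0]]
  ],
  "force": 85
}}

```text
clock: 16.68
eef_pos: [530.7, -188.1, 88.3]
tcp_rot: [3.141, 0.0, 1.869]
contact_force: [-1.4, 1.0, 3.4]
opening: 0.19
```

```bash
python3 st.py
```

```text
16.675 [ 530.7 -188.1   88.3] [3.141 0.    1.869] T [0.3  0.09 0.07] F [-1.4  1.   3.4] 0.18961357255470823
```

>>> {"name": "servo_tool", "arguments": {
  "rows": [
    [5,[0,0.1,0],[0,0,6]],
    [5,[0,0.1,0],[0,0,6]],
    [5,[0,0.1,0],[0,0,6]],
    [5,[0,0.1,0],[0,0,6]]
  ]
}}

```text
clock: 17.18
eef_pos: [531.2, -188.1, 88.3]
tcp_rot: [3.141, 0.0, 1.449]
contact_force: [-0.5, 0.4, 2.4]
opening: 0.191
```

```bash
python3 st.py; python3 - <<'E'
from h import *
a=grab_frame("wrist");cv2.imwrite("pics/p.png",cv2.resize(a[60:310,195:445],(500,500)))
E
```

```text
17.175 [ 531.2 -188.1   88.3] [3.141 0.    1.449] T [0.28 0.01 0.19] F [-0.5  0.4  2.4] 0.1908140897470283
```

View pics/p.png

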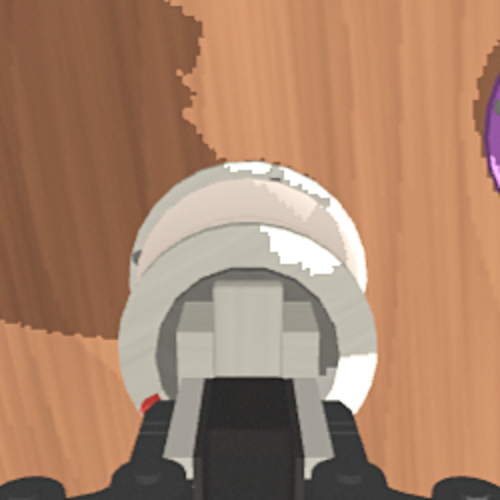

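The pointer is hidden behind the gripper and the red mark is at (150,403). The torque is now 0.19 N m, so the ring is following. I'll continue in smaller steps and watch for the stop.

>>> {"name": "servo_tool", "arguments": {
  "rows": [
    [5,[0,0.1,0],[0,0,5]],
    [5,[0,0.1,0],[0,0,5]],
    [5,[0,0.1,0],[0,0,5]],
    [5,[0,0,0],[0,0,3]]
  ]
}}

```text
clock: 17.73
eef_pos: [531.5, -188.3, 88.3]
tcp_rot: [3.141, 0.0, 1.138]
contact_force: [0.3, 1.4, 2.0]
opening: 0.191
```

```bash
python3 st.py
```

```text
17.725 [ 531.5 -188.3   88.3] [3.141 0.    1.138] T [ 0.15 -0.06  0.9 ] F [0.3 1.4 2. ] 0.19060315615694565
```

>>> {"name": "servo_tool", "arguments": {
  "rows": [
    [5,[0,0,0],[0,0,0]],
    [5,[0,0,0],[0,0,0]],
    [5,[0,0,0],[0,0,-2]],
    [5,[0,0,0],[0,0,-3]],
    [5,[0,0,0],[0,0,-2]],
    [5,[0,0,0],[0,0,0]]
  ]
}}

```text
clock: 18.48
eef_pos: [531.3, -188.1, 88.3]
tcp_rot: [3.141, -0.0, 1.256]
contact_force: [1.0, -0.3, 2.9]
opening: 0.187
```

```bash
python3 st.py
```

```text
18.475 [ 531.3 -188.1   88.3] [ 3.141 -0.     1.256] T [-0.06 -0.23  0.07] F [ 1.  -0.3  2.9] 0.18719279257371768
```

>>> {"name": "servo_tool", "arguments": {
  "rows": [
    [5,[0,0,-4],[0,0,0]],
    [5,[0,0,-5],[0,0,0]],
    [5,[0,0,-6],[0,0,0]],
    [5,[0,0,-8],[0,0,0]],
    [5,[0,0,-15],[0,0,0]],
    [5,[0,0,-25],[0,0,0]],
    [5,[0,0,0],[0,0,0]]
  ]
}}

```text
clock: 19.35
eef_pos: [532.5, -188.5, 153.6]
tcp_rot: [3.138, 0.0, 1.255]
contact_force: [0.5, -1.2, -2.4]
opening: 0.187
```

```bash
python3 st.py
```

```text
19.35 [ 532.5 -188.5  153.6] [3.138 0.    1.255] T [ 0.05 -0.03  0.01] F [ 0.5 -1.2 -2.4] 0.18717340662408175
```

>>> {"name": "servo_tool", "arguments": {
  "rows": [
    [5,[25,-8.5,0],[0,0,0]],
    [5,[48,-16.3,0],[0,0,0]],
    [5,[48,-16.3,0],[0,0,0]],
    [5,[48,-16.3,0],[0,0,0]],
    [5,[48,-16.3,0],[0,0,0]],
    [5,[48,-16.3,0],[0,0,0]],
    [5,[45,-15.3,0],[0,0,0]],
    [5,[26.7,-9.1,0],[0,0,0]]
  ]
}}

```text
clock: 20.35
eef_pos: [526.1, 169.6, 150.6]
tcp_rot: [-3.141, 0.0, 1.257]
contact_force: [0.3, 0.1, -2.1]
opening: 0.188
```

>>> {"name": "servo_tool", "arguments": {
  "rows": [
    [5,[0,0,30],[0,0,0]],
    [5,[0,0,30],[0,0,0]],
    [5,[0,0,30],[0,0,0]],
    [5,[0,0,20],[0,0,0]],
    [5,[0,0,10],[0,0,0]],
    [5,[0,0,0],[0,0,0]]
  ]
}}

```text
clock: 21.1
eef_pos: [526.3, 167.4, 30.6]
tcp_rot: [-3.14, 0.001, 1.255]
contact_force: [-0.3, 0.9, -1.6]
opening: 0.183
```

```bash
python3 st.py; python3 - <<'E'
from h import *
b=grab_frame("scene");t=grab_frame("top");o=[]
for n,im,P,r in(("scene",b,[531.5,-189,90],25),("top",t,[531.5,-189,90],25),("scene",b,[530,167,30],40)):
  u,v=proj(n,P).astype(int)-r;o.append(cv2.resize(im[v:v+2*r,u:u+2*r],(260,400),interpolation=cv2.INTER_CUBIC) if 0 else cv2.resize(im[v:v+2*r,u:u+2*r],(266,266),interpolation=cv2.INTER_CUBIC))
cv2.imwrite("pics/q.png",np.hstack(o))
E
```

```text
21.1 [526.3 167.4  30.6] [-3.140e+00  1.000e-03  1.255e+00] T [-0.01 -0.04 -0.02] F [-0.3  0.9 -1.6] 0.18309049702753635
```

View pics/q.png

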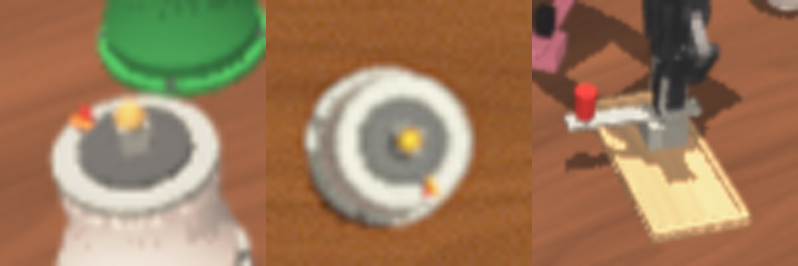

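The orange pointer meets the red mark in both views (scene crop (82,118), top crop (428,187)). The crank hangs upright over the tray, so I'll lower it.

>>> {"name": "servo_tool", "arguments": {
  "rows": [
    [5,[0,0,8],[0,0,0]],
    [5,[0,0,6],[0,0,0]],
    [5,[0,0,4],[0,0,0]],
    [5,[0,0,2],[0,0,0]],
    [5,[0,0,1],[0,0,0]],
    [5,[0,0,1],[0,0,0]],
    [5,[0,0,0],[0,0,0]]
  ]
}}

```text
clock: 22.08
eef_pos: [526.9, 167.6, 9.2]
tcp_rot: [3.142, -0.0, 1.255]
contact_force: [-0.4, -0.3, -1.7]
opening: 0.189
```

```bash
python3 st.py
```

```text
22.075 [526.9 167.6   9.2] [ 3.142 -0.     1.255] T [ 0.02 -0.01 -0.01] F [-0.4 -0.3 -1.7] 0.18886985411293455
```

>>> {"name": "servo_tool", "arguments": {
  "rows": [
    [5,[0,0,0.5],[0,0,0]],
    [5,[0,0,0.5],[0,0,0]],
    [5,[0,0,0],[0,0,0]]
  ]
}}

```text
clock: 22.45
eef_pos: [527.0, 167.6, 8.4]
tcp_rot: [3.141, -0.0, 1.255]
contact_force: [-0.6, 0.2, 1.1]
opening: 0.189
```

```bash
python3 st.py
```

```text
22.45 [527.  167.6   8.4] [ 3.141 -0.     1.255] T [ 0.03  0.15 -0.02] F [-0.6  0.2  1.1] 0.189243909190814
```

Seated (contact felt). Release and retreat straight up.

>>> {"name": "servo_tool", "arguments": {
  "rows": [
    [25,[0,0,0],[0,0,0]],
    [30,[0,0,0],[0,0,0]],
    [40,[0,0,0],[0,0,0]],
    [45,[0,0,0],[0,0,0]],
    [45,[0,0,-5],[0,0,0]],
    [45,[0,0,-20],[0,0,0]],
    [45,[0,0,-40],[0,0,0]],
    [45,[0,0,-60],[0,0,0]]
  ]
}}

```text
clock: 23.45
eef_pos: [525.6, 167.2, 133.4]
tcp_rot: [-3.139, 0.002, 1.255]
contact_force: [0.6, 0.6, -0.0]
opening: 0.53
```

>>> {"name": "servo_tool", "arguments": {
  "rows": [
    [45,[-40,0,-50],[0,0,0]],
    [45,[-40,0,-30],[0,0,0]],
    [45,[0,0,0],[0,0,0]],
    [45,[0,0,0],[0,0,0]]
  ]
}}

```text
clock: 23.95
eef_pos: [502.3, 92.6, 211.9]
tcp_rot: [3.142, -0.0, 1.255]
contact_force: [-0.1, 0.3, -0.6]
opening: 0.532
```

```bash
python3 st.py; python3 - <<'E'
from h import *
k=get_calibration("wrist");a=grab_frame("wrist");b=grab_frame("scene")
x,y=proj("wrist",[527,167.6,63],k).astype(int);print(x,y)
v0=max(y-100,0);u0=max(x-100,0);print(u0,v0)
w=cv2.resize(a[v0:v0+200,u0:u0+200],(400,400))
u,v=proj("scene",[530,160,30]).astype(int)-40;c=cv2.resize(b[v:v+80,u:u+80],(400,400),interpolation=cv2.INTER_CUBIC)
cv2.imwrite("pics/z.png",np.hstack([w,c]))
E
```

```text
23.95 [502.3  92.6 211.9] [ 3.142 -0.     1.255] T [ 0.04 -0.03 -0.03] F [-0.1  0.3 -0.6] 0.5316471402530676
318 94
218 0
```

View pics/z.png

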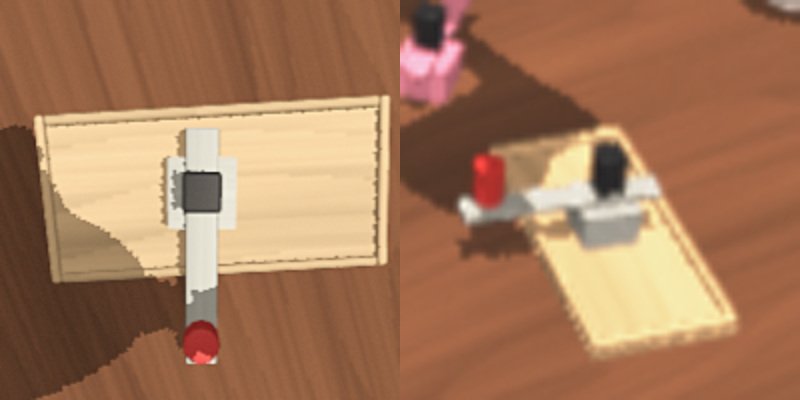

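The crank stands upright with its hub flat and well inside the tray (wrist crop (202,192)). The gripper is clear.

```bash
python3 -c "
from rig import *
print(sign_off())"
```

```text
the job is handed in; nothing more can be done
None
```

I fitted the steel crank fully home on the white mill, wound it clockwise to the stop, and stood it back upright in the oak tray. I handed the job in at about 24 s of the 72 s allowed; the hand-in gives no verdict.

- **Fit:** the crank slid on without resistance, and the net press rose to about 4.5 N at the expected home height. The press peaked at about 8.5 N early in the winding, so I eased off.
- **Winding:** I turned the crank about 2.25 rad. The torque was about 0.2 N m while the ring followed and 0.9 N m at the stop, which is about 13 N at the knob. That is above the 5 to 10 N you called ample, but below the 20 N that forces it. I then backed off 7° before lifting.
- **Last checks:** in both the scene and top views the pointer meets the red mark. The crank stands upright with its hub well inside the tray, and the gripper touches nothing. I did not measure the bystanders at the end, but the arm went nowhere near them and no contact was felt.
- **What disagreed:** the first grasp closed on nothing, because the real fingertips end about 30 mm short of the reported tool point. I saw this in the wrist and scene views, went about 25 mm lower and gripped properly. The top camera's positions also differed from the wrist camera's by 2 to 4 mm, so I used the wrist camera's.

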